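Clear the sprinkle tins and put the drip tray under the cooling rack

ROBOT

A 6-joint arm with a two-finger parallel gripper is mounted at the origin on the work surface. World frame = base frame: x ahead of the robot, y to its left, z up, the work surface at z = 0. Lengths are in m, angles in rad, forces in N, time in s.
With the tool pointing down it reaches from about 0.375 to 0.975 m from the base axis. Payload 3.8 kg.
Tool frame: the origin (TCP) lies midway between the tips of the shut fingers; the grasp point (between the pads) lies 19 mm behind it; z points along the fingers, y is the direction in which the jaws open and shut (so a half turn about z gives the same grasp; the last joint's range is limited). The gripper opens to 85 mm and grips with 20 to 120 N. Pads are 22 mm wide; open, the fingers measure 114 mm over their backs; the gripper's body (76 mm by 85 mm) begins 54 mm behind the grasp point. The pads swing forward as they close: fully open they stand 13 mm farther back than shut.
Start: joints at [-1.35, 0.264, 1.604, -0, 1.274, -0.037], TCP at [0.172, -0.653, 0.231] pointing down, gripper open.
Joint ranges: [-2.63, 2.63], [-0.94, 2.18], [0.31, 2.57], [-1.31, 4.45], [0, 2.66], [-2.55, 2.55]. Speed limits (rad/s): [2.57, 2.57, 3.14, 3.14, 3.14, 3.14].

INTERFACE

Orientations are given as a unit quaternion [x, y, z, w].
In Python, from workcell import state, imaging, sign_off gives the robot as it stands. The module is installed in compiled form; this text tells all that it offers.
- The arm moves only by the tool arm_command, never from a script. Its argument "increments" is a list that holds one entry, the list of rows, each a list of 7 numbers: the shift along the world's x, y, z in cm, then the turn, a rotation vector about the world's x, y, z in degrees, then the finger opening in cm, from 0 to 8.54. A call has 1 to 10 rows; each row shifts and turns the commanded pose from where the row before left it; what a row does not reach is not made up. A row lasts 1/12 s, in which the tool goes at most 41.7 mm and 7.16 degrees, less where a joint would pass 70% of its speed; a pose out of reach is approached as far as the arm can. A call with a gripper value outside its range is refused whole. The fingers move at their own pace and stop on an object; "squeeze" is the grip in N (left out, the last holds). Time passes only in rows, so rows that do not move let the fingers close. It gives the time, the measured TCP pose, the force and the opening at its end, in the units of the state.
- state(): the state, without advancing time (a new reading comes with each control period).
- imaging.capture(name): name is "scene" or "top"; returns the picture (400x640x3 uint8, red, green, blue); there is no depth.
- imaging.get_calibration(name): a dict with "vertical_fov" (degrees; the focal length in pixels is half the picture's height over the tangent of half this angle, whatever the lens; pixels are square), "cx", "cy" (the principal point, pixels), "k1" (the pictures are not rectified: a ray, as slopes to the right and down, at radius r is drawn at 1 + k1 r^2 times it, then the intrinsics apply), "world_from_camera" (4x4, takes a point from camera to world coordinates). Camera axes: x right, y up, looking along -z (the intrinsics and any distortion apply to the point x, -y, -z); pixel columns grow to the right and rows downward; lengths in m; the calibration is good to about 2 mm. A picture is of the moment at which its call begins. get_calibration takes no time and is no camera call.
- sign_off(): hands the job in, once; it reports no verdict.
The state is a dict: "time": time; "qpos": joint angles; "joint_vel": joint speeds; "joint_torque": joint torques, N m; "position": TCP position; "orientation": TCP orientation; "wrist_force": force on the tool from outside, world axes, zero at the start; "ft_torque": the same for the moment, N m; "finger_gap": finger opening in m.
Only numpy, scipy, OpenCV 4.12 (cv2) and the standard library are available. Lean on these libraries where they do the work, as an engineer would, in place of code of your own. Each camera call takes 0.05 s, during which the arm holds its last target. There are 200 camera calls.

TASK

Take the stack of sprinkle tins apart from the top down, standing each tin in the middle of the flat mat of its own colour: first blue, then yellow, then red. Then bring the empty drip tray by its black handle to the front of the cooling rack and slide it in squarely underneath, until the whole pan is under the rack and only the handle sticks out. Keep the tins upright all the while, leave the two cupcakes where they stand, and let everything rest released.

Things in the scene. Friction and masses are not known exactly. Their poses are not given: they have to be found in the camera images.
- drip_tray: loose silvery tray, 200 g. Pan 120 (x) by 110 mm (y), rim 12 mm high, 3 mm walls and floor. Origin: centre of the pan's underside, z up. Black upright handle block centred at x = -100 mm (starts towards the robot): 26 (x) by 22 mm (y), from 3 to 50 mm above the table, to be gripped across y; joined to the pan by a tang 20 mm wide, 9 mm high. The tins start stacked on the pan
- red_tin: red closed cylindrical sprinkle tin with a thin silvery band, 66 mm diameter, 38 mm tall, rigid, about 140 g; starts at the bottom of the stack, on the tray's floor (3 mm above the table). Origin: centre of its underside, z up; its yaw means nothing (it is round).
- yellow_tin: yellow closed cylindrical sprinkle tin with a thin silvery band, 49 mm diameter, 34 mm tall, rigid, about 90 g; starts in the middle of the stack, on the red tin. Origin: centre of its underside, z up; its yaw means nothing (it is round).
- blue_tin: blue closed cylindrical sprinkle tin with a thin silvery band, 31 mm diameter, 34 mm tall, rigid, about 50 g; starts at the top of the stack, on the yellow tin. Origin: centre of its underside, z up; its yaw means nothing (it is round).
- red_mat: red round flat silicone mat, 80 mm diameter, 4 mm thick, stuck to the table. Origin: centre of its underside, on the table (its top face is 4 mm above).
- yellow_mat: yellow round flat silicone mat, 80 mm diameter, 4 mm thick, stuck to the table. Origin: centre of its underside, on the table (its top face is 4 mm above).
- blue_mat: blue round flat silicone mat, 80 mm diameter, 4 mm thick, stuck to the table. Origin: centre of its underside, on the table (its top face is 4 mm above).
- cooling_rack: fixed steel wire rack with three biscuits on it, 160 mm deep (x) by 240 mm wide (y), on four 6 mm legs at its corners, open between them; underside 28 mm above the table, top 34 mm, biscuits up to 45 mm. Origin: centre of its footprint at table height; x points roughly away from the robot; the tray goes in at the front edge, x = -80 mm
- white_cupcake: bystander, leave it alone: loose dark brown cupcake with white icing, 50 mm diameter, 60 mm tall. Origin: centre of its underside.
- green_cupcake: bystander, leave it alone: loose dark brown cupcake with green icing, 50 mm diameter, 60 mm tall. Origin: centre of its underside.

How it is judged:
By the outcome, as a careful person would: the job done as asked, in the order asked, and still so for the second after the job is handed in, with the robot touching nothing.
It also fails if it takes over 120 s, if anything falls off the work surface, if the arm or the gripper's body presses on something with over 40 N, if the wrist force passes 120 N, or if a joint passes its speed limit or range.

## Working session

There is one attempt and no reset: what is moved stays moved. The work goes in short steps, Python scripts to look and compute and a tool call to move; the robot and the scene stay as the last step left them, time stands still between calls to the robot, and variables do not carry over. Pictures are saved under pics/ and viewed, about 12 in all and at most 16, crops included, and the job is handed in when it is done.

Besides the shell and the picture viewer there is one more tool, called after "Emit:" as name([rows], argument=value, ...), one row to a line, values as JSON. arm_command: Moves the arm, as the interface text tells. Its arguments: {"type":"object","properties":{"increments":{"type":"array","items":{"type":"array","items":{"type":"array","items":{"type":"number"}}}},"squeeze":{"type":"number"}},"required":["increments"]}

```bash
mkdir -p pics; cat > h.py <<'E'
import numpy as np, cv2
from workcell import state, imaging, sign_off
def ray(name,u,v):
    c=imaging.get_calibration(name); f=200/np.tan(np.radians(c["vertical_fov"])/2)
    K=np.array([[f,0,c["cx"]],[0,f,c["cy"]],[0,0,1.]])
    p=cv2.undistortPoints(np.array([[[u,v]]],float),K,np.array([c["k1"],0,0,0.]),None,None,None)[0,0] if 0 else None
    x,y=(u-c["cx"])/f,(v-c["cy"])/f
    a,b=x,y
    for _ in range(30):
        s=1+c["k1"]*(a*a+b*b); a,b=x/s,y/s
    T=np.array(c["world_from_camera"]); return T[:3,3],T[:3,:3]@np.array([a,-b,-1.])
def onz(name,u,v,z):
    o,d=ray(name,u,v); return o+d*(z-o[2])/d[2]
def proj(name,P):
    c=imaging.get_calibration(name); f=200/np.tan(np.radians(c["vertical_fov"])/2)
    T=np.linalg.inv(np.array(c["world_from_camera"])); q=T[:3,:3]@np.array(P)+T[:3,3]
    a,b=q[0]/-q[2],-q[1]/-q[2]; s=1+c["k1"]*(a*a+b*b)
    return np.array([c["cx"]+f*a*s,c["cy"]+f*b*s])
def snap(name,fn=None,crop=None,scale=1):
    im=imaging.capture(name)
    if fn:
        o=im
        if crop: u0,v0,u1,v1=crop; o=im[v0:v1,u0:u1]
        if scale!=1: o=cv2.resize(o,None,fx=scale,fy=scale,interpolation=cv2.INTER_CUBIC)
        cv2.imwrite("pics/"+fn,cv2.cvtColor(o,cv2.COLOR_RGB2BGR))
    return im
E
python3 - <<'E'
from h import *
for n in("scene","top"):
    im=snap(n,n+"0.png"); np.save(n+"0.npy",im); c=imaging.get_calibration(n); print(n,c["vertical_fov"],c["cx"],c["cy"],c["k1"],np.round(c["world_from_camera"],3).tolist())
s=state();print(s)
E
```

```text
scene 54.79152554188566 324.5365992429341 195.35514867133938 0.02237452030852963 [[0.376, -0.634, 0.676, 1.226], [0.927, 0.263, -0.269, -0.25], [-0.007, 0.727, 0.687, 0.751], [0.0, 0.0, 0.0, 1.0]]
top 57.05638691595644 318.5524365795447 201.3813513165737 -0.011369463482024597 [[0.015, 0.997, -0.071, 0.494], [-1.0, 0.015, 0.001, 0.018], [0.002, 0.071, 0.997, 1.076], [0.0, 0.0, 0.0, 1.0]]
{'time': 0.1, 'qpos': array([-1.34992598e+00,  2.64677880e-01,  1.60524321e+00,  2.09352252e-05,
        1.27367953e+00, -3.68793458e-02]), 'joint_vel': array([ 0.00139454, -0.00071919, -0.00179098,  0.00057631, -0.00263055,
       -0.00072038]), 'joint_torque': array([-1.83358361e-04, -5.16707683e+01, -3.68588698e+01, -3.89273441e-05,
        6.33580945e-03,  2.01539564e-05]), 'position': array([ 0.17193598, -0.65205821,  0.23008335]), 'orientation': array([ 9.91707020e-01,  1.28515286e-01, -8.22680958e-05, -1.00065653e-03]), 'wrist_force': array([-0.4701574 ,  0.17708115,  0.78781848]), 'ft_torque': array([-0.0210987 ,  0.01415481,  0.01891653]), 'finger_gap': 0.08528606290922984}
```

View pics/scene0.png

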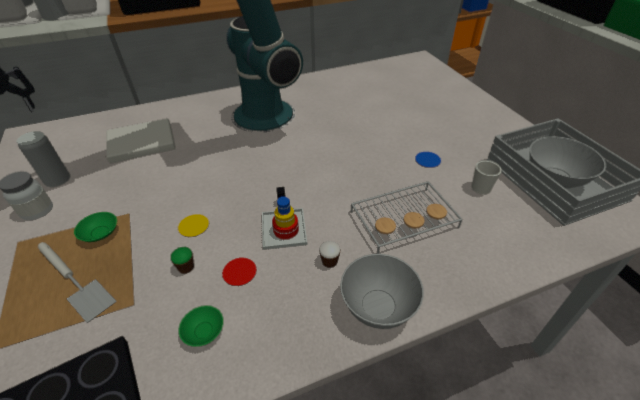

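View pics/top0.png

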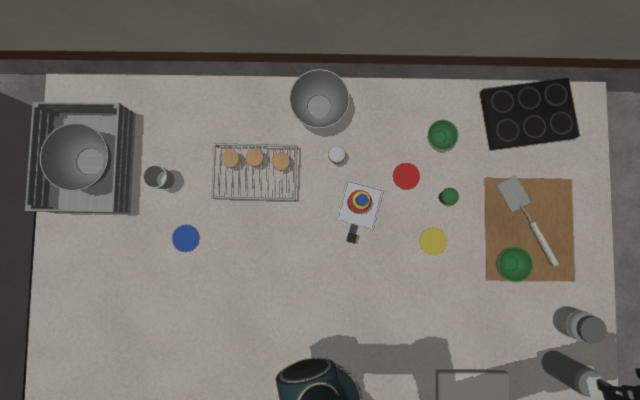

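Scene view: stack at about (285,220), mats blue (428,159), yellow (194,225), red (239,271), rack (405,215), with the white cupcake at (330,253) and green at (183,260). Top view: stack at (361,200), handle (352,235), mats at (186,238), (433,241) and (406,176), rack at (256,172).

```bash
cat > m.py <<'E'
from h import *
def hsv(im): return cv2.cvtColor(im,cv2.COLOR_RGB2HSV)
R={"red":[(0,140,70,8,255,255),(172,140,70,180,255,255)],"yellow":[(22,140,90,35,255,255)],"blue":[(100,140,60,125,255,255)],"green":[(45,120,25,85,255,255)]}
def blobs(im,c,mn=20):
    h=hsv(im); m=sum(cv2.inRange(h,r[:3],r[3:]) for r in R[c])
    n,l,s,ce=cv2.connectedComponentsWithStats(m)
    return [(int(s[i,4]),ce[i].round(1).tolist(),s[i,:4].tolist()) for i in range(1,n) if s[i,4]>=mn]
E
python3 - <<'E'
from m import *
for n in("top","scene"):
    im=np.load(n+"0.npy")
    for c in R:
        for a,ce,bb in blobs(im,c): print(n,c,a,ce,bb,onz(n,*ce,.004).round(4)[:2], onz(n,*ce,.109).round(4)[:2] if c=="blue" else "")
im=np.load("top0.npy")
cv2.imwrite("pics/t1.png",cv2.cvtColor(cv2.resize(im[130:250,200:400],None,fx=4,fy=4,interpolation=cv2.INTER_CUBIC),cv2.COLOR_RGB2BGR))
E
```

```text
top red 524 [405.9, 175.6] [393, 163, 26, 26] [ 0.6504 -0.2385] 
top red 105 [355.5, 205.0] [348, 191, 22, 22] [ 0.5617 -0.0909] 
top yellow 495 [432.9, 240.8] [421, 229, 25, 25] [ 0.4608 -0.3166] 
top blue 76 [361.6, 199.2] [357, 195, 10, 10] [ 0.5789 -0.1086] [ 0.5706 -0.0962]
top blue 511 [185.3, 237.9] [173, 226, 26, 25] [0.4587 0.4023] [0.4622 0.3646]
top green 238 [443.0, 135.1] [433, 125, 21, 20] [ 0.7732 -0.3491] 
top green 56 [450.4, 194.8] [445, 190, 12, 11] [ 0.5957 -0.369 ] 
top green 518 [515.3, 262.8] [501, 250, 30, 27] [ 0.4005 -0.556 ] 
scene red 285 [285.6, 229.6] [273, 215, 25, 24] [ 0.5725 -0.099 ] 
scene red 733 [238.9, 271.3] [222, 258, 34, 28] [ 0.6545 -0.2395] 
scene yellow 186 [285.0, 216.8] [274, 207, 20, 20] [ 0.5286 -0.0865] 
scene yellow 529 [192.9, 225.1] [178, 214, 31, 23] [ 0.4652 -0.3175] 
scene blue 166 [477.9, 4.5] [469, 0, 19, 11] [-0.6548  1.4606] [-0.3902  1.22  ]
scene blue 290 [427.7, 159.1] [416, 152, 25, 15] [0.4622 0.4007] [0.5697 0.3091]
scene blue 164 [283.0, 204.3] [277, 196, 13, 18] [ 0.4813 -0.0771] [ 0.5861 -0.1014]
scene green 1031 [624.8, 17.1] [605, 0, 35, 39] [-0.1693  2.013 ] 
scene green 938 [95.3, 226.7] [74, 212, 43, 30] [ 0.3743 -0.551 ] 
scene green 279 [181.1, 255.5] [171, 247, 21, 18] [ 0.5555 -0.3582] 
scene green 1350 [200.6, 325.8] [179, 306, 44, 40] [ 0.7585 -0.3433]
```

View pics/t1.png

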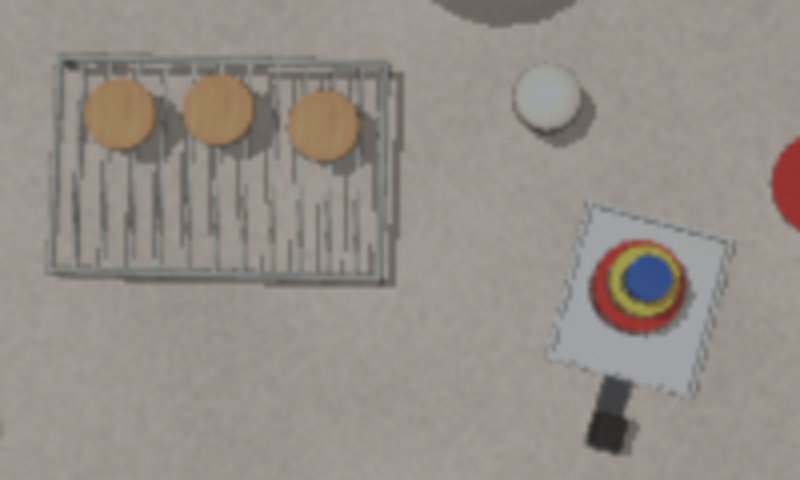

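```bash
python3 - <<'E'
from m import *
f=lambda p,z:onz("top",(p[0]+.5)/4-.5+200,(p[1]+.5)/4-.5+130,z)[:2]
rk=np.array([f(p,.034) for p in[(60,57),(387,65),(383,277),(52,270)]])
tr=np.array([f(p,.012) for p in[(590,204),(733,242),(692,392),(551,355)]])
print("rack",rk.round(3).tolist(),rk.mean(0)); 
print("tray",tr.round(3).tolist(),tr.mean(0))
yaw=lambda a,b:np.degrees(np.arctan2(*(a-b)[::-1]))
print("rackyaw",yaw(rk[0]+rk[1],rk[2]+rk[3]),yaw(rk[0]+rk[3],rk[1]+rk[2])-90,"tray",yaw(tr[0]+tr[1],tr[2]+tr[3]),yaw(tr[0]+tr[3],tr[1]+tr[2])-90)
print("handle",f((609,424),.05),"cupcake",f((546,97),.05))
print(f((608,432),.05))
im=np.load("scene0.npy"); cv2.imwrite("pics/s1.png",cv2.cvtColor(cv2.resize(im[140:275,240:475],None,fx=3.4,fy=3.4,interpolation=cv2.INTER_CUBIC),cv2.COLOR_RGB2BGR))
t=np.load("top0.npy")
# tin tops by ellipse-fit in top view: nested masks
h=cv2.cvtColor(t[185:215,340:385],cv2.COLOR_RGB2HSV)
b=cv2.inRange(h,(100,100,40),(130,255,255)); y=cv2.inRange(h,(18,100,60),(38,255,255)); r=cv2.inRange(h,(0,120,50),(10,255,255))|cv2.inRange(h,(170,120,50),(180,255,255))
for n,m,z in(("b",b,.109),("y",b|y,.075),("r",b|y|r,.041)):
    c=max(cv2.findContours(m,0,1)[0],key=cv2.contourArea); (u,v),rad=cv2.minEnclosingCircle(c); print(n,u+340,v+185,rad,onz("top",u+340,v+185,z)[:2])
E
```

```text
rack [[0.73, 0.318], [0.727, 0.083], [0.575, 0.083], [0.576, 0.318]] [0.65199267 0.20061987]
tray [[0.632, -0.065], [0.606, -0.169], [0.496, -0.14], [0.522, -0.038]] [ 0.56393197 -0.10316059]
rackyaw -0.04438401915486658 -0.48290881376638595 tray -14.45452180023251 -14.004685329878967
handle [ 0.47340367 -0.07680533] cupcake [ 0.70251777 -0.03049082]
[ 0.46786172 -0.07615695]
b 361.67646980285645 199.19117641448975 5.455269813537598 [ 0.57065013 -0.0964031 ]
y 360.62621307373047 199.64563083648682 8.781880378723145 [ 0.572051   -0.09757551]
r 359.2735195159912 201.22473907470703 11.329191207885742 [ 0.57017082 -0.09772183]
```

View pics/s1.png

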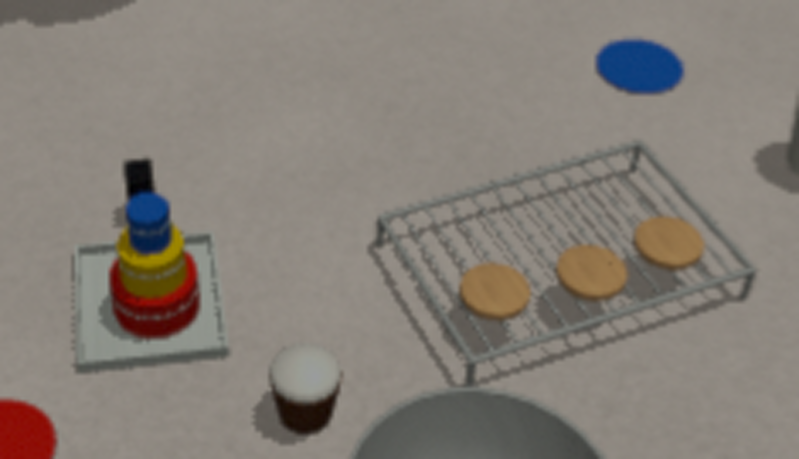

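Crop: blue tin top at (148,208), handle top (138,168), rack corners (380,218), (640,145), (752,270), (470,360).

```bash
python3 - <<'E'
from m import *
f=lambda p,z:onz("scene",(p[0]+.5)/3.4-.5+240,(p[1]+.5)/3.4-.5+140,z)[:2]
print("blue",f((148,208),.109),"cup",f((306,372),.055))
rk=np.array([f(p,.034) for p in[(752,270),(470,360),(380,218),(640,145)]]);print(rk.round(3).tolist(),rk.mean(0))
yaw=lambda a,b:np.degrees(np.arctan2(*(a-b)[::-1]))
print(yaw(rk[0]+rk[1],rk[2]+rk[3]),yaw(rk[0]+rk[3],rk[1]+rk[2])-90)
E
```

```text
blue [ 0.57496355 -0.09747288] cup [ 0.71222316 -0.03434479]
[[0.734, 0.315], [0.73, 0.082], [0.578, 0.084], [0.582, 0.317]] [0.65622704 0.19957108]
-0.5932865687895351 -0.8876491341886918
```

Emit:
arm_command([
  [[2.36, 3.26, 0, 0, 0, 0, 6], [2.36, 3.26, 0, 0, 0, 0, 6], [2.36, 3.26, 0, 0, 0, 0, 6], [2.36, 3.26, 0, 0, 0, 0, 6], [2.36, 3.26, 0, 0, 0, 0, 6], [2.36, 3.26, 0, 0, 0, 0, 6], [2.36, 3.26, 0, 0, 0, 0, 6], [2.36, 3.26, 0, 0, 0, 0, 6]],
], squeeze=30)

```text
time: 0.77
position: [0.3614, -0.3899, 0.2308]
orientation: [0.992, 0.128, -0.0, -0.0]
wrist_force: [1.2, -0.1, -0.4]
finger_gap: 0.0602
```

Emit:
arm_command([
  [[2.35, 3.25, 0, 0, 0, 0, 6], [2.35, 3.25, 0, 0, 0, 0, 6], [2.35, 3.25, 0, 0, 0, 0, 6], [2.35, 3.25, 0, 0, 0, 0, 6], [2.35, 3.25, 0, 0, 0, 0, 6], [2.35, 3.25, 0, 0, 0, 0, 6], [2.35, 3.25, 0, 0, 0, 0, 6], [2.35, 3.25, 0, 0, 0, 0, 6], [2.35, 3.3, 0, 0, 0, 0, 6], [0, 0, -3, 0, 0, 0, 6]],
])

```text
time: 1.6
position: [0.5802, -0.0939, 0.2074]
orientation: [0.991, 0.131, 0.007, 0.001]
wrist_force: [1.2, -0.6, 0.9]
finger_gap: 0.0596
```

Emit:
arm_command([
  [[0, 0, -3, 0, 0, 0, 6], [0, 0, -3, 0, 0, 0, 6], [0, 0, -2, 0, 0, 0, 6], [0, 0, 0, 0, 0, 0, 6]],
])

```text
time: 1.93
position: [0.5677, -0.0976, 0.115]
orientation: [0.992, 0.129, -0.005, -0.002]
wrist_force: [-1.0, -0.6, -0.2]
finger_gap: 0.06
```

```bash
python3 - <<'E'
from m import *
a=snap("scene"); b=snap("top")
f=lambda i,c:cv2.resize(i[c[1]:c[3],c[0]:c[2]],(400,400),interpolation=cv2.INTER_CUBIC)
cv2.imwrite("pics/g1.png",cv2.cvtColor(np.hstack([f(a,(240,150,330,240)),f(b,(310,150,410,250))]),cv2.COLOR_RGB2BGR))
print(state()["position"])
E
```

```text
[ 0.57146899 -0.09864034  0.12033478]
```

View pics/g1.png

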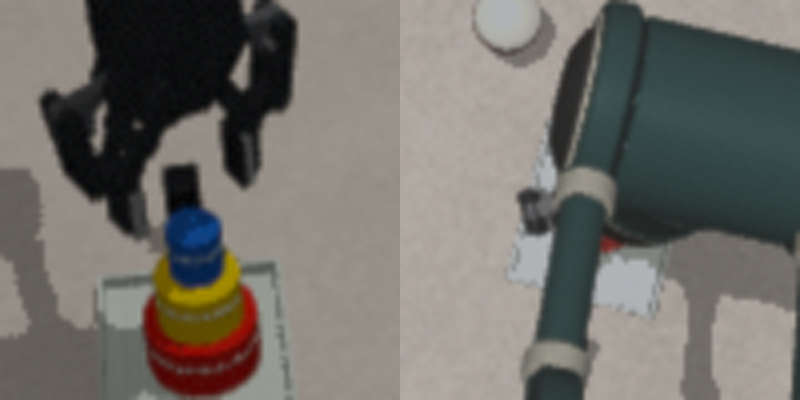

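The scene crop shows the jaws straddling the blue tin, just above its top (195,215), so I go down and grip.

Emit:
arm_command([
  [[0, 0, -2, 0, 0, 0, 6], [0, 0, -1, 0, 0, 0, 6], [0, 0, -0.7, 0, 0, 0, 6], [0, 0, 0, 0, 0, 0, 6], [0, 0, 0, 0, 0, 0, 2.5], [0, 0, 0, 0, 0, 0, 2.5], [0, 0, 0, 0, 0, 0, 2.5], [0, 0, 0, 0, 0, 0, 2.5], [0, 0, 0, 0, 0, 0, 2.5]],
])

```text
time: 2.78
position: [0.5734, -0.0991, 0.0856]
orientation: [0.992, 0.129, 0.001, 0.0]
wrist_force: [0.4, 0.1, 4.4]
finger_gap: 0.0298
```

```bash
python3 - <<'E'
from m import *
a=snap("scene")
cv2.imwrite("pics/g2.png",cv2.cvtColor(cv2.resize(a[150:250,230:340],None,fx=5,fy=5,interpolation=cv2.INTER_CUBIC),cv2.COLOR_RGB2BGR))
s=state();print(s["position"],s["finger_gap"],s["wrist_force"])
E
```

```text
[ 0.5734289  -0.09912217  0.08559009] 0.029748350942531063 [0.36179144 0.37090546 4.72901059]
```

View pics/g2.png

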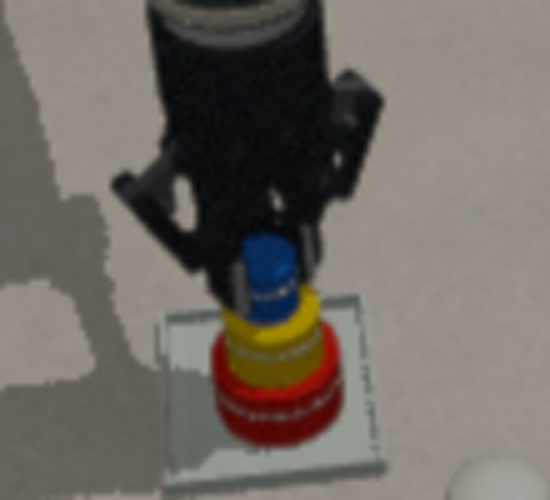

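Blue is gripped (30 mm gap). The upward force of about 4.7 N fits the pads dragging the tin down as they close. Now lift and carry it.

Emit:
arm_command([
  [[0, 0, 1, 0, 0, 0, 2.5], [0, 0, 3, 0, 0, 0, 2.5], [0, 0, 3, 0, 0, 0, 2.5], [0, 0, 3, 0, 0, 0, 2.5], [0, 0, 2, 0, 0, 0, 2.5], [-0.4, 2, 0, 0, 0, 0, 2.5], [-0.8, 3.5, 0, 0, 0, 0, 2.5], [-0.8, 3.5, 0, 0, 0, 0, 2.5], [-0.8, 3.5, 0, 0, 0, 0, 2.5], [-0.8, 3.5, 0, 0, 0, 0, 2.5]],
])

```text
time: 3.67
position: [0.5354, 0.0623, 0.2046]
orientation: [0.992, 0.128, -0.0, -0.0]
wrist_force: [0.2, -0.3, -0.0]
finger_gap: 0.0298
```

Emit:
arm_command([
  [[-0.8, 3.5, 0, 0, 0, 0, 2.5], [-0.8, 3.5, 0, 0, 0, 0, 2.5], [-0.8, 3.5, 0, 0, 0, 0, 2.5], [-0.8, 3.5, 0, 0, 0, 0, 2.5], [-0.8, 3.5, 0, 0, 0, 0, 2.5], [-0.8, 3.5, 0, 0, 0, 0, 2.5], [-0.8, 3.5, 0, 0, 0, 0, 2.5], [-0.8, 3.5, 0, 0, 0, 0, 2.5], [-0.8, 3.5, 0, 0, 0, 0, 2.5], [-0.4, 2.55, 0, 0, 0, 0, 2.5]],
])

```text
time: 4.5
position: [0.4588, 0.4041, 0.2044]
orientation: [0.992, 0.129, -0.0, -0.0]
wrist_force: [0.2, -0.0, -0.4]
finger_gap: 0.0294
```

```bash
python3 - <<'E'
from m import *
a=snap("scene");b=snap("top")
f=lambda i,c:cv2.resize(i[c[1]:c[3],c[0]:c[2]],(400,400),interpolation=cv2.INTER_CUBIC)
cv2.imwrite("pics/g3.png",cv2.cvtColor(np.hstack([f(a,(370,70,490,190)),f(a,(240,150,330,240))]),cv2.COLOR_RGB2BGR))
s=state();print(s["position"],s["finger_gap"],s["wrist_force"],s["qpos"])
for n,i in(("scene",a),("top",b)):
  for c in("yellow","blue"): print(n,c,blobs(i,c))
E
```

```text
[0.45893206 0.40526916 0.20439598] 0.029794142842151008 [ 0.29817159 -0.36569409 -0.4391702 ] [6.81934624e-01 1.64263285e-01 1.77418375e+00 1.44736096e-03
 1.20271889e+00 1.99023010e+00]
scene yellow [(315, [284.3, 214.0], [274, 204, 20, 23]), (530, [192.8, 225.1], [178, 214, 31, 23])]
scene blue [(64, [483.1, 4.2], [479, 0, 9, 10]), (36, [444.9, 94.9], [442, 91, 7, 8]), (25, [442.0, 103.2], [438, 101, 8, 5]), (290, [427.7, 159.1], [416, 152, 25, 15])]
top yellow [(98, [364.0, 198.0], [356, 192, 14, 16]), (490, [432.9, 240.8], [421, 229, 25, 25])]
top blue [(510, [185.3, 237.9], [173, 226, 26, 25])]
```

View pics/g3.png

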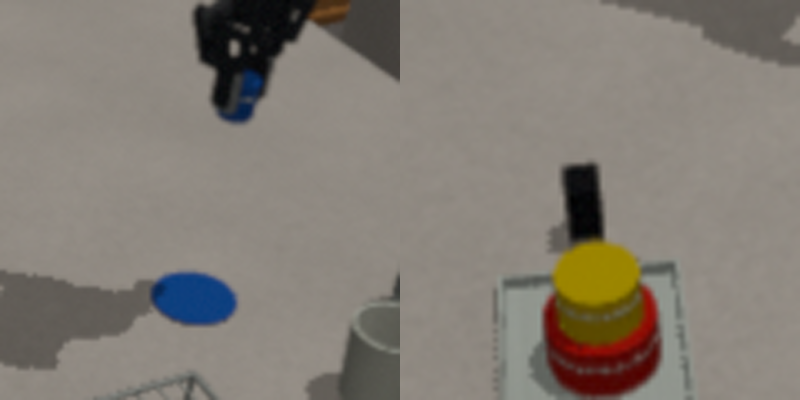

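Blue is held clear of the mat, and the yellow and red tins are undisturbed. Going down most of the way.

Emit:
arm_command([
  [[0, 0, -3.5, 0, 0, 0, 2.5], [0, 0, -3.5, 0, 0, 0, 2.5], [0, 0, -3.5, 0, 0, 0, 2.5], [0, 0, -3.5, 0, 0, 0, 2.5], [0, 0, -1, 0, 0, 0, 2.5], [0, 0, 0, 0, 0, 0, 2.5], [0, 0, 0, 0, 0, 0, 2.5]],
])

```text
time: 5.18
position: [0.4606, 0.4012, 0.0547]
orientation: [0.992, 0.128, -0.0, 0.0]
wrist_force: [-0.1, 0.5, 0.4]
finger_gap: 0.0302
```

```bash
python3 - <<'E'
from m import *
a=snap("scene");b=snap("top")
s=state();print(s["position"],s["finger_gap"],s["wrist_force"])
f=lambda i,c:cv2.resize(i[c[1]:c[3],c[0]:c[2]],(400,400),interpolation=cv2.INTER_CUBIC)
cv2.imwrite("pics/g4.png",cv2.cvtColor(np.hstack([f(a,(390,110,470,190)),f(b,(140,190,240,290))]),cv2.COLOR_RGB2BGR))
print(blobs(a,"blue"),blobs(b,"blue"))
E
```

```text
[0.46233432 0.40282674 0.05718656] 0.02973454008794631 [0.08473644 0.07118252 0.43861945]
[(110, [480.2, 3.2], [470, 0, 18, 9]), (345, [428.4, 156.7], [416, 137, 25, 30])] [(287, [187.9, 239.3], [175, 225, 23, 26])]
```

View pics/g4.png

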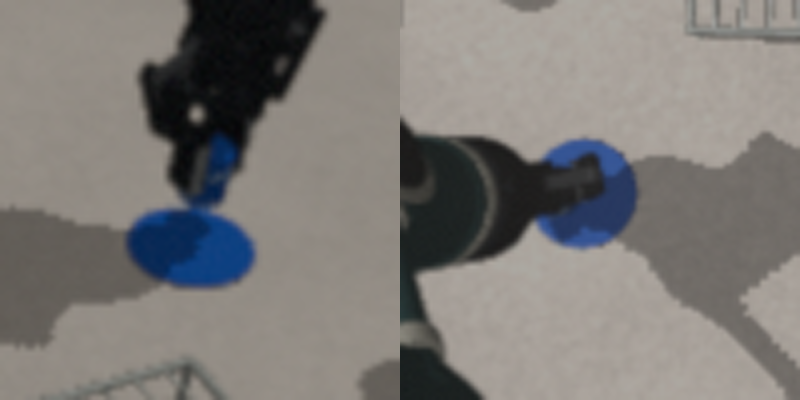

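The tin hangs about 4 cm over the mat's middle in both views. Lowering to touch.

Emit:
arm_command([
  [[0, 0, -2, 0, 0, 0, 2.5], [0, 0, -1.2, 0, 0, 0, 2.5], [0, 0, -0.5, 0, 0, 0, 2.5], [0, 0, -0.2, 0, 0, 0, 2.5], [0, 0, 0, 0, 0, 0, 2.5], [0, 0, 0, 0, 0, 0, 2.5]],
])

```text
time: 5.78
position: [0.4607, 0.4019, 0.0159]
orientation: [0.992, 0.129, 0.0, -0.0]
wrist_force: [0.6, 0.0, -0.7]
finger_gap: 0.0296
```

Emit:
arm_command([
  [[0, 0, -0.1, 0, 0, 0, 2.5], [0, 0, 0, 0, 0, 0, 2.5]],
])

```text
time: 5.95
position: [0.4608, 0.4019, 0.0149]
orientation: [0.992, 0.129, 0.0, -0.0]
wrist_force: [0.0, -0.6, -0.0]
finger_gap: 0.0297
```

Emit:
arm_command([
  [[0, 0, -0.1, 0, 0, 0, 2.5], [0, 0, 0, 0, 0, 0, 2.5]],
])

```text
time: 6.12
position: [0.4608, 0.402, 0.0146]
orientation: [0.992, 0.129, 0.0, -0.0]
wrist_force: [-1.2, -1.1, 5.1]
finger_gap: 0.0296
```

Emit:
arm_command([
  [[0, 0, 0, 0, 0, 0, 3.5], [0, 0, 0, 0, 0, 0, 4.5], [0, 0, 0, 0, 0, 0, 5.5], [0, 0, 1, 0, 0, 0, 5.5], [0, 0, 3, 0, 0, 0, 5.5], [0, 0, 4, 0, 0, 0, 6.5], [0, 0, 4, 0, 0, 0, 7], [0, 0, 3, 0, 0, 0, 7]],
])

```text
time: 6.78
position: [0.4612, 0.4023, 0.1674]
orientation: [0.992, 0.129, 0.001, -0.001]
wrist_force: [0.2, -0.2, 1.0]
finger_gap: 0.0703
```

Emit:
arm_command([
  [[0.8, -3.5, 0, 0, 0, 0, 7], [0.8, -3.5, 0, 0, 0, 0, 7], [0.8, -3.5, 0, 0, 0, 0, 7], [0.8, -3.5, 0, 0, 0, 0, 7], [0.8, -3.5, 0, 0, 0, 0, 7], [0.8, -3.5, 0, 0, 0, 0, 7], [0.8, -3.5, 0, 0, 0, 0, 7], [0.8, -3.5, 0, 0, 0, 0, 7], [0.8, -3.5, 0, 0, 0, 0, 7], [0.8, -3.5, 0, 0, 0, 0, 7]],
])

```text
time: 7.62
position: [0.5405, 0.0499, 0.1641]
orientation: [0.992, 0.129, 0.0, 0.0]
wrist_force: [-0.3, 0.5, -0.8]
finger_gap: 0.07
```

Emit:
arm_command([
  [[0.8, -3.5, 0, 0, 0, 0, 7], [0.8, -3.5, 0, 0, 0, 0, 7], [0.8, -3.5, 0, 0, 0, 0, 7], [0.6, -2.5, 0, 0, 0, 0, 7], [0.25, -1.9, 0, 0, 0, 0, 7], [0, 0, 0, 0, 0, 0, 7], [0, 0, 0, 0, 0, 0, 7]],
])

```text
time: 8.2
position: [0.5729, -0.0982, 0.1637]
orientation: [0.992, 0.127, 0.0, -0.0]
wrist_force: [-0.1, -0.1, 0.4]
finger_gap: 0.0701
```

```bash
python3 - <<'E'
from m import *
a=snap("scene");b=snap("top")
s=state();print(s["position"],s["finger_gap"],s["wrist_force"])
f=lambda i,c:cv2.resize(i[c[1]:c[3],c[0]:c[2]],(400,400),interpolation=cv2.INTER_CUBIC)
cv2.imwrite("pics/g5.png",cv2.cvtColor(np.hstack([f(a,(230,150,330,250)),f(b,(160,210,210,260))]),cv2.COLOR_RGB2BGR))
h=hsv(b[220:256,168:204]); m=cv2.inRange(h,(100,100,40),(130,255,255)); print(blobs(b,"blue"))
E
```

```text
[ 0.57262212 -0.09667984  0.1634629 ] 0.07000438215850706 [-0.42833775 -0.06362071  0.07696742]
[(444, [184.9, 238.0], [173, 226, 26, 25])]
```

View pics/g5.png

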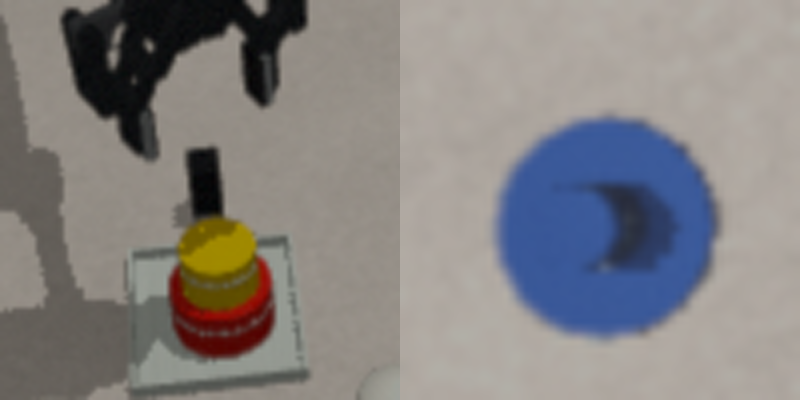

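The blue tin stands upright in the middle of its mat (its parallax matches). The yellow tin is under the open jaws. Down and grip.

Emit:
arm_command([
  [[0, 0, -3.5, 0, 0, 0, 7], [0, 0, -3.5, 0, 0, 0, 7], [0, 0, -2.5, 0, 0, 0, 7], [0, 0, -1.5, 0, 0, 0, 7], [0, 0, -0.5, 0, 0, 0, 7], [0, 0, 0, 0, 0, 0, 7], [0, 0, 0, 0, 0, 0, 4.4], [0, 0, 0, 0, 0, 0, 4.4], [0, 0, 0, 0, 0, 0, 4.4], [0, 0, 0, 0, 0, 0, 4.4]],
])

```text
time: 9.13
position: [0.5746, -0.0975, 0.0503]
orientation: [0.992, 0.129, 0.002, 0.0]
wrist_force: [0.2, 1.0, 3.9]
finger_gap: 0.0477
```

Emit:
arm_command([
  [[0, 0, 0, 0, 0, 0, 4.4], [0, 0, 0.5, 0, 0, 0, 4.4], [0, 0, 1.5, 0, 0, 0, 4.4], [0, 0, 3, 0, 0, 0, 4.4], [0, 0, 3, 0, 0, 0, 4.4], [0, 0, 2, 0, 0, 0, 4.4], [0, 0, 0, 0, 0, 0, 4.4]],
])

```text
time: 9.72
position: [0.5763, -0.0983, 0.1541]
orientation: [0.992, 0.128, 0.004, 0.002]
wrist_force: [0.4, 0.2, 0.2]
finger_gap: 0.0479
```

```bash
python3 - <<'E'
from m import *
a=snap("scene")
s=state();print(s["position"],s["finger_gap"],s["wrist_force"],s["ft_torque"])
f=lambda i,c:cv2.resize(i[c[1]:c[3],c[0]:c[2]],(400,400),interpolation=cv2.INTER_CUBIC)
cv2.imwrite("pics/g6.png",cv2.cvtColor(f(a,(230,150,330,250)),cv2.COLOR_RGB2BGR))
E
```

```text
[ 0.57494413 -0.09802727  0.15152621] 0.047710745510984566 [ 0.45418245  0.06947421 -1.31423206] [ 0.00535172 -0.03064596 -0.00364813]
```

View pics/g6.png

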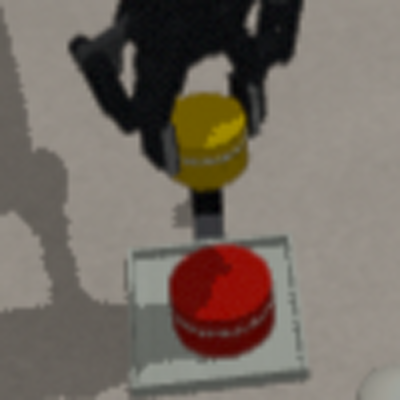

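Yellow is held upright; red is undisturbed on the tray.

Emit:
arm_command([
  [[-0.5, -1, 0, 0, 0, 0, 4.4], [-1.5, -3, 0, 0, 0, 0, 4.4], [-1.5, -3, 0, 0, 0, 0, 4.4], [-1.5, -3, 0, 0, 0, 0, 4.4], [-1.5, -3, 0, 0, 0, 0, 4.4], [-1.5, -3, 0, 0, 0, 0, 4.4], [-1.5, -3, 0, 0, 0, 0, 4.4], [-1.5, -2.95, 0, 0, 0, 0, 4.4], [0, 0, -1, 0, 0, 0, 4.4], [0, 0, -3, 0, 0, 0, 4.4]],
])

```text
time: 10.6
position: [0.4634, -0.3208, 0.1104]
orientation: [0.992, 0.127, 0.002, 0.002]
wrist_force: [2.2, -0.3, -0.6]
finger_gap: 0.0476
```

Emit:
arm_command([
  [[0, 0, -3, 0, 0, 0, 4.4], [0, 0, -3, 0, 0, 0, 4.4], [0, 0, -2, 0, 0, 0, 4.4], [0, 0, -1.2, 0, 0, 0, 4.4], [0, 0, 0, 0, 0, 0, 4.4], [0, 0, 0, 0, 0, 0, 4.4]],
])

```text
time: 11.1
position: [0.4613, -0.316, 0.0143]
orientation: [0.992, 0.129, -0.001, -0.001]
wrist_force: [0.1, -0.4, -0.5]
finger_gap: 0.0476
```

Emit:
arm_command([
  [[0, 0, -0.1, 0, 0, 0, 4.4], [0, 0, 0, 0, 0, 0, 4.4]],
])

```text
time: 11.27
position: [0.4626, -0.3168, 0.015]
orientation: [0.992, 0.129, -0.0, -0.0]
wrist_force: [-1.0, -0.2, -1.1]
finger_gap: 0.048
```

Emit:
arm_command([
  [[0, 0, -0.1, 0, 0, 0, 4.4], [0, 0, 0, 0, 0, 0, 4.4]],
])

```text
time: 11.43
position: [0.4629, -0.317, 0.0144]
orientation: [0.992, 0.129, 0.0, 0.0]
wrist_force: [0.0, -0.8, -1.1]
finger_gap: 0.0477
```

Emit:
arm_command([
  [[0, 0, -0.1, 0, 0, 0, 4.4], [0, 0, 0, 0, 0, 0, 4.4], [0, 0, 0, 0, 0, 0, 4.4]],
])

```text
time: 11.68
position: [0.4629, -0.3169, 0.0134]
orientation: [0.992, 0.129, 0.0, 0.0]
wrist_force: [-0.1, -0.2, -0.5]
finger_gap: 0.048
```

Emit:
arm_command([
  [[0, 0, -0.1, 0, 0, 0, 4.4], [0, 0, 0, 0, 0, 0, 4.4], [0, 0, 0, 0, 0, 0, 4.4]],
])

```text
time: 11.93
position: [0.4629, -0.3168, 0.0122]
orientation: [0.992, 0.129, -0.0, -0.0]
wrist_force: [0.7, 0.1, -0.4]
finger_gap: 0.0478
```

Emit:
arm_command([
  [[0, 0, -0.1, 0, 0, 0, 4.4], [0, 0, 0, 0, 0, 0, 4.4], [0, 0, 0, 0, 0, 0, 4.4]],
])

```text
time: 12.18
position: [0.4629, -0.3169, 0.0112]
orientation: [0.992, 0.129, -0.0, -0.0]
wrist_force: [-0.1, 0.2, -1.2]
finger_gap: 0.0474
```

```bash
python3 - <<'E'
from m import *
a=snap("scene");b=snap("top")
s=state();print(s["position"],s["wrist_force"])
f=lambda i,c:cv2.resize(i[c[1]:c[3],c[0]:c[2]],(400,400),interpolation=cv2.INTER_CUBIC)
cv2.imwrite("pics/g7.png",cv2.cvtColor(np.hstack([f(a,(160,180,230,250)),f(b,(400,210,460,270))]),cv2.COLOR_RGB2BGR))
E
```

```text
[ 0.46284723 -0.31686745  0.01122387] [ 0.25518651  0.09580443 -1.18115122]
```

View pics/g7.png

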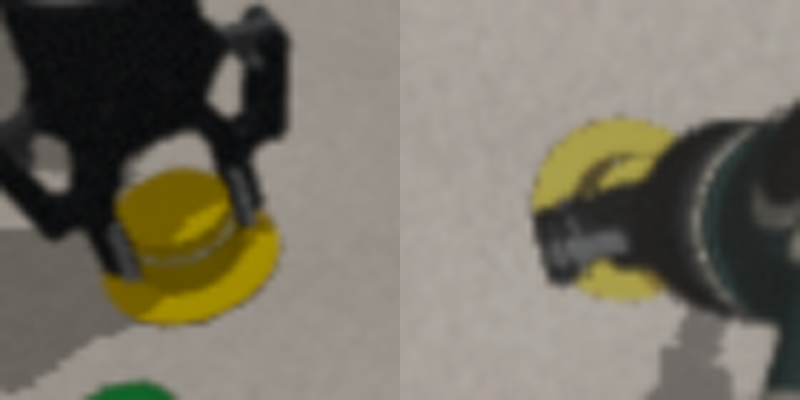

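Emit:
arm_command([
  [[0, 0, -0.1, 0, 0, 0, 4.4], [0, 0, 0, 0, 0, 0, 4.4], [0, 0, 0, 0, 0, 0, 4.4]],
])

```text
time: 12.53
position: [0.4629, -0.3169, 0.0111]
orientation: [0.992, 0.129, -0.0, -0.0]
wrist_force: [-2.2, 1.6, 5.8]
finger_gap: 0.0476
```

Emit:
arm_command([
  [[0, 0, -0.1, 0, 0, 0, 4.4], [0, 0, 0, 0, 0, 0, 4.4], [0, 0, 0, 0, 0, 0, 4.4]],
])

```text
time: 12.78
position: [0.463, -0.317, 0.0111]
orientation: [0.992, 0.129, -0.0, -0.0]
wrist_force: [-2.7, 3.1, 13.4]
finger_gap: 0.0477
```

Yellow touched down at z = 11.1 mm. Ease off, release, rise and go to red.

Emit:
arm_command([
  [[0, 0, 0.1, 0, 0, 0, 4.4], [0, 0, 0, 0, 0, 0, 5.2], [0, 0, 0, 0, 0, 0, 6], [0, 0, 0, 0, 0, 0, 7], [0, 0, 1, 0, 0, 0, 7], [0, 0, 2, 0, 0, 0, 7], [0, 0, 3.5, 0, 0, 0, 8], [0, 0, 3.5, 0, 0, 0, 8.3], [0, 0, 2, 0, 0, 0, 8.3], [0, 0, 1.9, 0, 0, 0, 8.3]],
])

```text
time: 13.62
position: [0.4638, -0.3176, 0.1526]
orientation: [0.992, 0.129, 0.001, 0.001]
wrist_force: [1.0, -0.0, 0.2]
finger_gap: 0.0829
```

Emit:
arm_command([
  [[1, 2, 0, 0, 0, 0, 8.3], [1.5, 3, 0, 0, 0, 0, 8.3], [1.5, 3, 0, 0, 0, 0, 8.3], [1.5, 3, 0, 0, 0, 0, 8.3], [1.5, 3, 0, 0, 0, 0, 8.3], [1.5, 3, 0, 0, 0, 0, 8.3], [1.5, 3, 0, 0, 0, 0, 8.3], [0.95, 1.9, 0, 0, 0, 0, 8.3], [0, 0, 0, 0, 0, 0, 8.3], [0, 0, -3, 0, 0, 0, 8.3]],
])

```text
time: 14.45
position: [0.5782, -0.0978, 0.126]
orientation: [0.991, 0.13, 0.006, 0.002]
wrist_force: [1.1, -0.8, 2.0]
finger_gap: 0.0828
```

Emit:
arm_command([
  [[0, 0, -2.5, 0, 0, 0, 8.3], [0, 0, -0.5, 0, 0, 0, 8.3], [0, 0, 0, 0, 0, 0, 8.3], [0, 0, 0, 0, 0, 0, 8.3]],
])

```text
time: 14.78
position: [0.5723, -0.0985, 0.0898]
orientation: [0.992, 0.128, -0.0, 0.0]
wrist_force: [-0.3, -0.1, 0.5]
finger_gap: 0.083
```

```bash
python3 - <<'E'
from m import *
a=snap("scene");b=snap("top")
s=state();print(s["position"],s["wrist_force"],s["finger_gap"])
f=lambda i,c:cv2.resize(i[c[1]:c[3],c[0]:c[2]],(400,400),interpolation=cv2.INTER_CUBIC)
cv2.imwrite("pics/g8.png",cv2.cvtColor(np.hstack([f(a,(230,160,320,250)),f(b,(400,210,460,270))]),cv2.COLOR_RGB2BGR))
E
```

```text
[ 0.57368551 -0.09864062  0.09121372] [0.28958306 0.59931046 0.96416935] 0.0831477847270343
```

View pics/g8.png

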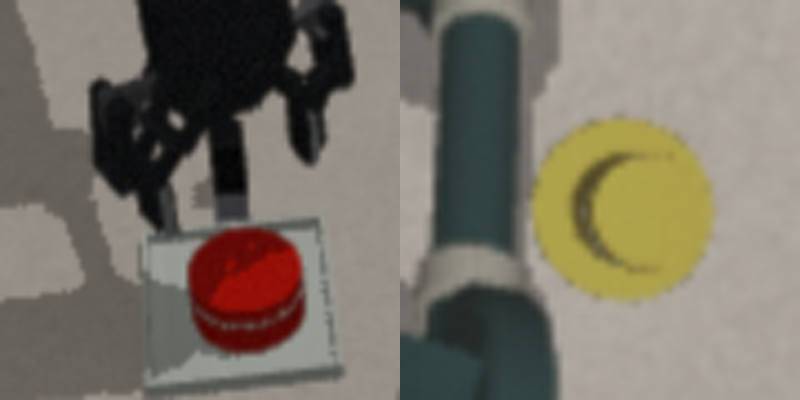

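Yellow stands centred on its mat. Jaws straddle red. Descend and grip, then lift.

Emit:
arm_command([
  [[0, 0, -2, 0, 0, 0, 8.3], [0, 0, -2, 0, 0, 0, 8.3], [0, 0, -2, 0, 0, 0, 8.3], [0, 0, -1.5, 0, 0, 0, 8.3], [0, 0, -0.3, 0, 0, 0, 8.3], [0, 0, 0, 0, 0, 0, 8.3], [0, 0, 0, 0, 0, 0, 8.3]],
])

```text
time: 15.47
position: [0.5737, -0.0983, 0.0128]
orientation: [0.992, 0.128, 0.001, 0.0]
wrist_force: [0.2, -0.1, 0.1]
finger_gap: 0.0828
```

Emit:
arm_command([
  [[0, 0, 0, 0, 0, 0, 6], [0, 0, 0, 0, 0, 0, 6], [0, 0, 0, 0, 0, 0, 6], [0, 0, 0, 0, 0, 0, 6]],
], squeeze=40)

```text
time: 15.8
position: [0.5742, -0.0983, 0.0136]
orientation: [0.992, 0.129, 0.002, 0.001]
wrist_force: [-1.0, 0.1, 6.5]
finger_gap: 0.0647
```

Emit:
arm_command([
  [[0, 0, 0.5, 0, 0, 0, 6], [0, 0, 1.5, 0, 0, 0, 6], [0, 0, 2.5, 0, 0, 0, 6], [0, 0, 2.5, 0, 0, 0, 6], [0, 0, 0, 0, 0, 0, 6], [0, 0, 0, 0, 0, 0, 6]],
])

```text
time: 16.3
position: [0.5742, -0.0983, 0.0837]
orientation: [0.992, 0.129, 0.002, 0.001]
wrist_force: [0.6, 0.1, -0.7]
finger_gap: 0.0648
```

```bash
python3 - <<'E'
from m import *
a=snap("scene")
s=state();print(s["position"],s["wrist_force"],s["finger_gap"])
f=lambda i,c:cv2.resize(i[c[1]:c[3],c[0]:c[2]],(400,400),interpolation=cv2.INTER_CUBIC)
cv2.imwrite("pics/g9.png",cv2.cvtColor(f(a,(230,160,320,250)),cv2.COLOR_RGB2BGR))
E
```

```text
[ 0.57264511 -0.09794632  0.08189529] [-0.74019805  0.47562642 -1.71969901] 0.0642067323922176
```

View pics/g9.png

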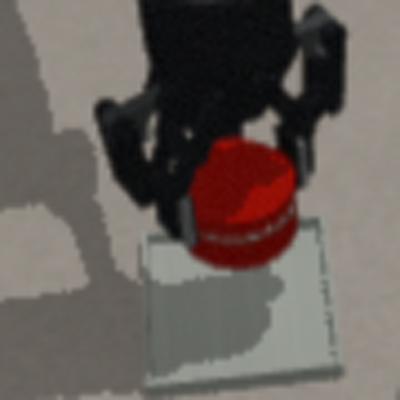

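Emit:
arm_command([
  [[1, -1.8, 0, 0, 0, 0, 6], [1.75, -3.1, 0, 0, 0, 0, 6], [1.75, -3.1, 0, 0, 0, 0, 6], [1.75, -3.1, 0, 0, 0, 0, 6], [1.75, -3, 0, 0, 0, 0, 6], [0, 0, 0, 0, 0, 0, 6], [0, 0, -2, 0, 0, 0, 6], [0, 0, -2.4, 0, 0, 0, 6], [0, 0, -1.5, 0, 0, 0, 6], [0, 0, -0.5, 0, 0, 0, 6]],
])

```text
time: 17.18
position: [0.6491, -0.2377, 0.014]
orientation: [0.992, 0.128, -0.004, -0.002]
wrist_force: [-9.5, 2.8, 21.5]
finger_gap: 0.0645
```

Emit:
arm_command([
  [[0, 0, -0.1, 0, 0, 0, 6], [0, 0, 0, 0, 0, 0, 6], [0, 0, 0, 0, 0, 0, 6]],
])

```text
time: 17.43
position: [0.6518, -0.2384, 0.0154]
orientation: [0.992, 0.129, -0.001, -0.0]
wrist_force: [0.5, 0.8, -1.4]
finger_gap: 0.065
```

Emit:
arm_command([
  [[0, 0, -0.1, 0, 0, 0, 6], [0, 0, 0, 0, 0, 0, 6], [0, 0, 0, 0, 0, 0, 6]],
])

```text
time: 17.68
position: [0.6524, -0.2388, 0.0153]
orientation: [0.992, 0.129, 0.0, -0.0]
wrist_force: [0.6, -0.4, -1.9]
finger_gap: 0.0648
```

Emit:
arm_command([
  [[0, 0, -0.1, 0, 0, 0, 6], [0, 0, 0, 0, 0, 0, 6], [0, 0, 0, 0, 0, 0, 6]],
])

```text
time: 17.93
position: [0.6524, -0.2389, 0.0143]
orientation: [0.992, 0.129, 0.0, 0.0]
wrist_force: [-0.2, -0.1, -0.7]
finger_gap: 0.0647
```

Emit:
arm_command([
  [[0, 0, -0.1, 0, 0, 0, 6], [0, 0, 0, 0, 0, 0, 6], [0, 0, 0, 0, 0, 0, 6]],
])

```text
time: 18.18
position: [0.6525, -0.2389, 0.0142]
orientation: [0.992, 0.129, 0.0, 0.0]
wrist_force: [-2.0, 1.5, 5.2]
finger_gap: 0.0649
```

Emit:
arm_command([
  [[0, 0, -0.1, 0, 0, 0, 6], [0, 0, 0, 0, 0, 0, 6], [0, 0, 0, 0, 0, 0, 6]],
])

```text
time: 18.43
position: [0.6526, -0.2389, 0.0141]
orientation: [0.992, 0.129, 0.0, 0.0]
wrist_force: [-4.6, 1.4, 9.4]
finger_gap: 0.0642
```

Emit:
arm_command([
  [[0, 0, 0.1, 0, 0, 0, 6], [0, 0, 0, 0, 0, 0, 7.2], [0, 0, 0, 0, 0, 0, 8.3], [0, 0, 0, 0, 0, 0, 8.3], [0, 0, 1, 0, 0, 0, 8.3], [0, 0, 3, 0, 0, 0, 8.3], [0, 0, 3.5, 0, 0, 0, 8.3], [0, 0, 3.5, 0, 0, 0, 8.3], [0, 0, 3, 0, 0, 0, 8.3], [0, 0, 0, 0, 0, 0, 8.3]],
])

```text
time: 19.27
position: [0.6574, -0.2409, 0.1633]
orientation: [0.992, 0.129, 0.006, 0.004]
wrist_force: [0.2, -0.7, 1.6]
finger_gap: 0.0836
```

Emit:
arm_command([
  [[-2, -2, 0, 0, 0, 0, 6], [-2.5, -2.5, 0, 0, 0, -5, 6], [-2.5, -2.5, 0, 0, 0, -6, 6], [-2, -2, 0, 0, 0, -6, 5], [-1, -1, 0, 0, 0, -6, 5], [0, 0, 0, 0, 0, -6, 5], [0, 0, 0, 0, 0, 0, 5]],
])

```text
time: 19.85
position: [0.5515, -0.34, 0.1537]
orientation: [0.992, -0.126, 0.0, 0.0]
wrist_force: [-0.5, 0.1, -0.7]
finger_gap: 0.0502
```

```bash
python3 - <<'E'
from m import *
a=snap("scene");b=snap("top");np.save("a1.npy",a);np.save("b1.npy",b)
s=state();print(s["position"],s["orientation"],s["finger_gap"])
f=lambda i,c:cv2.resize(i[c[1]:c[3],c[0]:c[2]],(400,400),interpolation=cv2.INTER_CUBIC)
cv2.imwrite("pics/g10.png",cv2.cvtColor(np.hstack([f(a,(210,165,330,285)),f(b,(325,160,425,260))]),cv2.COLOR_RGB2BGR))
for n,i in(("top",b),("scene",a)):
    h=hsv(i); u0,v0,u1,v1=(330,220,370,250) if n=="top" else (270,180,295,215)
    m=np.zeros(h.shape[:2],np.uint8); m[v0:v1,u0:u1]=cv2.inRange(i[v0:v1,u0:u1],(0,0,0),(75,75,75)); 
    k,l,st,ce=cv2.connectedComponentsWithStats(m); print(n,[(st[j].tolist(),ce[j].round(1).tolist(),onz(n,*ce[j],.05)[:2].round(4)) for j in range(1,k) if st[j,4]>15])
E
```

```text
[ 0.55252788 -0.33899083  0.15363982] [ 9.92464345e-01 -1.22533407e-01  2.94756990e-04  3.46118181e-05] 0.049824442533893676
top [([347, 225, 10, 18, 110], [352.0, 234.7], array([ 0.4759, -0.077 ]))]
scene [([277, 187, 9, 22, 164], [281.0, 197.3], array([ 0.5   , -0.0847]))]
```

View pics/g10.png

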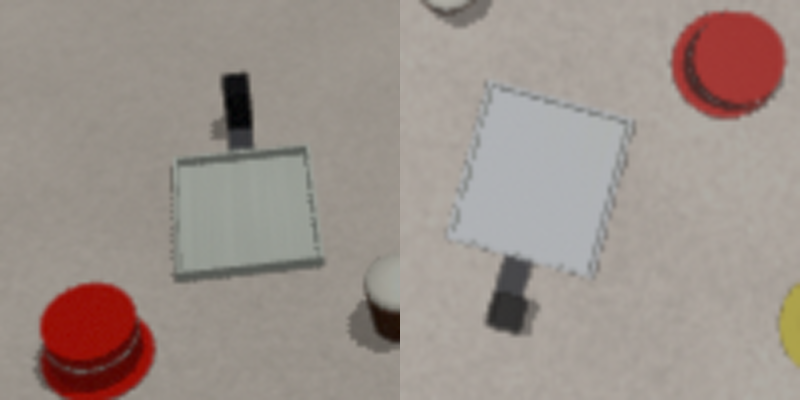

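```bash
python3 - <<'E'
from m import *
yaw=lambda a,b:np.degrees(np.arctan2(*(a-b)[::-1]))
def rep(t,name):
    print(name,t.mean(0).round(4),"yaws",yaw(t[0]+t[1],t[2]+t[3]).round(2),(yaw(t[0]+t[3],t[1]+t[2])-90).round(2),"sz",np.linalg.norm(t[0]+t[1]-t[2]-t[3])/2,np.linalg.norm(t[0]+t[3]-t[1]-t[2])/2)
f=lambda p:onz("top",(p[0]+.5)/4-.5+325,(p[1]+.5)/4-.5+160,.012)[:2]
rep(np.array([f(p) for p in[(89,86),(232,122),(193,276),(49,240)]]),"top")
k=400/120; g=lambda p:onz("scene",(p[0]+.5)/k-.5+210,(p[1]+.5)/k-.5+165,.012)[:2]
# far-left order: front-left(+x,+y),(+x,-y),(-x,-y),(-x,+y)
rep(np.array([g(p) for p in[(324,262),(174,274),(174,158),(306,149)]]),"scene")
print("handle top",onz("top",(109.5+.5)/4-.5+325,(314.5)/4-.5+160,.05)[:2],onz("scene",(235.5)/k-.5+210,(74.5)/k-.5+165,.05)[:2])
for n,i in(("top",np.load("b1.npy")),("scene",np.load("a1.npy"))): print(n,[x for x in blobs(i,"green")+blobs(i,"red")])
E
```

```text
top [ 0.5619 -0.1026] yaws -13.96 -13.29 sz 0.11562087513118892 0.10705080585075034
scene [ 0.5689 -0.1041] yaws -14.23 -16.75 sz 0.1190119123633691 0.10789629288702585
handle top [ 0.46649425 -0.07721001] [ 0.45994317 -0.07449421]
top [(209, [443.5, 135.1], [434, 126, 20, 19]), (24, [446.5, 192.4], [443, 189, 10, 10]), (195, [522.0, 255.9], [513, 248, 19, 19]), (503, [407.1, 174.9], [393, 163, 28, 26])]
scene [(1033, [624.8, 17.1], [604, 0, 36, 39]), (939, [95.3, 226.7], [74, 212, 43, 30]), (281, [181.0, 255.5], [171, 247, 21, 18]), (1348, [200.6, 325.8], [179, 306, 44, 40]), (941, [237.8, 267.6], [222, 250, 34, 36])]
```

Numbers put the tray at about (0.565, −0.103) with yaw −14.2°, so the handle is at about (0.469, −0.078). The tool is already turned to −14.1°. I've viewed 14 pictures, so from here I rely mostly on numbers.

Emit:
arm_command([
  [[-0.5, 1.5, 0, 0, 0, 0, 5], [-1.1, 3.5, 0, 0, 0, 0, 5], [-1.1, 3.5, 0, 0, 0, 0, 5], [-1.1, 3.5, 0, 0, 0, 0, 5], [-1.1, 3.5, 0, 0, 0, 0, 5], [-1.1, 3.5, 0, 0, 0, 0, 5], [-1.1, 3.5, 0, 0, 0, 0, 5], [-1.1, 3.5, 0, 0, 0, 0, 5], [-0.15, 0.1, 0, 0, 0, 0, 5], [0, 0, 0, 0, 0, 0, 5]],
])

```text
time: 20.78
position: [0.4685, -0.0758, 0.1535]
orientation: [0.993, -0.121, 0.0, 0.0]
wrist_force: [-0.1, 0.6, 0.9]
finger_gap: 0.0497
```

Emit:
arm_command([
  [[0, 0, -3, 0, 0, 0, 5], [0, 0, -3, 0, 0, 0, 5], [0, 0, -3, 0, 0, 0, 5], [0, 0, 0, 0, 0, 0, 5], [0, 0, 0, 0, 0, 0, 5]],
])

```text
time: 21.2
position: [0.4677, -0.0783, 0.062]
orientation: [0.992, -0.124, -0.002, -0.0]
wrist_force: [0.3, -0.6, 0.9]
finger_gap: 0.0499
```

Emit:
arm_command([
  [[0, 0, -1.5, 0, 0, 0, 5], [0, 0, -1.5, 0, 0, 0, 5], [0, 0, -1.2, 0, 0, 0, 5], [0, 0, -0.5, 0, 0, 0, 5], [0, 0, -0.3, 0, 0, 0, 5], [0, 0, 0, 0, 0, 0, 5]],
])

```text
time: 21.7
position: [0.4701, -0.0784, 0.0143]
orientation: [0.992, -0.124, 0.001, 0.0]
wrist_force: [0.4, -0.2, 0.2]
finger_gap: 0.0499
```

Emit:
arm_command([
  [[0, 0, 0, 0, 0, 0, 1.5], [0, 0, 0, 0, 0, 0, 1.5], [0, 0, 0, 0, 0, 0, 1.5], [0, 0, 0, 0, 0, 0, 1.5], [0, 0, 0, 0, 0, 0, 1.5]],
], squeeze=70)

```text
time: 22.12
position: [0.4699, -0.0782, 0.0145]
orientation: [0.992, -0.124, 0.001, 0.0]
wrist_force: [-1.1, -0.2, 5.7]
finger_gap: 0.021
```

Handle gripped (21 mm). Lift slightly, pull back, sweep left and square up.

Emit:
arm_command([
  [[0, 0, 0.2, 0, 0, 0, 1.5], [0, 0, 0.2, 0, 0, 0, 1.5], [-0.5, 0, 0, 0, 0, 0, 1.5], [-1, 0, 0, 0, 0, 0, 1.5], [-1.5, 0, 0, 0, 0, 0, 1.5], [-1.5, 0, 0, 0, 0, 0, 1.5], [-1.5, 0, 0, 0, 0, 0, 1.5], [-1, 0, 0, 0, 0, 0, 1.5], [-0.5, 0.5, 0, 0, 0, 0, 1.5], [0, 1, 0, 0, 0, 0, 1.5]],
])

```text
time: 22.95
position: [0.3921, -0.0628, 0.0169]
orientation: [0.992, -0.125, -0.001, 0.0]
wrist_force: [0.0, -0.1, -1.4]
finger_gap: 0.0214
```

Emit:
arm_command([
  [[0, 2, 0, 0, 0, 0, 1.5], [0, 2, 0, 0, 0, 0, 1.5], [0, 2, 0, 0, 0, 0, 1.5], [0, 2, 0, 0, 0, 0, 1.5], [0, 2, 0, 0, 0, 1, 1.5], [0, 2, 0, 0, 0, 2, 1.5], [0, 2, 0, 0, 0, 2, 1.5], [0, 2, 0, 0, 0, 2, 1.5], [0, 2, 0, 0, 0, 2, 1.5], [0, 2, 0, 0, 0, 2, 1.5]],
])

```text
time: 23.78
position: [0.3943, 0.1393, 0.0176]
orientation: [1.0, -0.027, 0.001, -0.0]
wrist_force: [-0.2, -0.2, -1.5]
finger_gap: 0.0212
```

Emit:
arm_command([
  [[0, 2, 0, 0, 0, 1, 1.5], [0, 2, 0, 0, 0, 1, 1.5], [0, 1.5, 0, 0, 0, 0.7, 1.5], [0, 1, 0, 0, 0, 0, 1.5], [0, 0, 0, 0, 0, 0, 1.5], [0, 0, 0, 0, 0, 0, 1.5], [0, 0, 0, 0, 0, 0, 1.5]],
])

```text
time: 24.37
position: [0.3936, 0.2018, 0.0171]
orientation: [1.0, -0.005, -0.0, 0.0]
wrist_force: [-0.0, -0.8, -2.9]
finger_gap: 0.021
```

```bash
python3 - <<'E'
from m import *
a=snap("scene");b=snap("top");np.save("a2.npy",a);np.save("b2.npy",b)
s=state();print(s["position"],s["orientation"],s["finger_gap"],s["wrist_force"],s["qpos"].round(2))
f=lambda i,c:cv2.resize(i[c[1]:c[3],c[0]:c[2]],(400,400),interpolation=cv2.INTER_CUBIC)
cv2.imwrite("pics/g11.png",cv2.cvtColor(np.hstack([f(a,(300,130,440,270)),f(b,(200,130,310,240))]),cv2.COLOR_RGB2BGR))
E
```

```text
[0.39362937 0.20138568 0.01708808] [ 9.99986997e-01 -5.09040023e-03 -2.38222200e-04  1.94288348e-04] 0.02087568518447058 [ 0.51140865  0.71425433 -1.48820866] [ 0.42  0.08  2.27 -0.    0.8   2.  ]
```

View pics/g11.png

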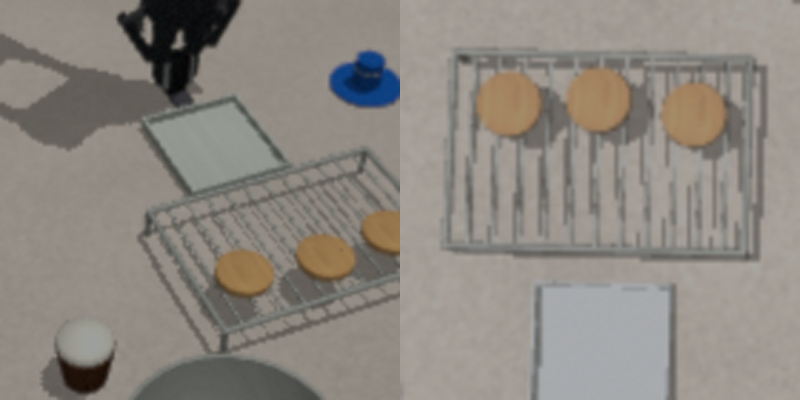

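Picture 15: the tray is lying flat and square in front of the rack. Top crop: tray front edge (538–674, 285), rack front edge (446,247)–(748,253). Next I measure the relative angle with fitted lines.

```bash
python3 - <<'E'
from m import *
for n,F,roi in(("top","b2.npy",(200,130,310,245)),("scene","a2.npy",(330,150,470,265))):
    g=cv2.cvtColor(np.load(F),cv2.COLOR_RGB2GRAY); L=cv2.createLineSegmentDetector().detect(g)[0][:,0]
    for x1,y1,x2,y2 in L:
        if np.hypot(x2-x1,y2-y1)<22 or not(roi[0]<min(x1,x2) and max(x1,x2)<roi[2] and roi[1]<min(y1,y2) and max(y1,y2)<roi[3]): continue
        # guess height: tray rim if x<.57 else rack
        z=.034; p=onz(n,x1,y1,z)[:2];q=onz(n,x2,y2,z)[:2]
        if (p[0]+q[0])/2<.555: z=.012; p=onz(n,x1,y1,z)[:2];q=onz(n,x2,y2,z)[:2]
        d=q-p; an=np.degrees(np.arctan2(d[1],d[0])); an=(an+45)%90-45
        print(n,z,p.round(4),q.round(4),an.round(2))
E
```

```text
top 0.034 [0.732  0.3153] [0.7319 0.1428] -0.03
top 0.034 [0.5847 0.2694] [0.6529 0.2685] -0.74
top 0.012 [0.5472 0.2469] [0.4427 0.2484] -0.84
top 0.012 [0.5451 0.1399] [0.4587 0.1381] 1.17
top 0.034 [0.6635 0.2979] [0.5844 0.2992] -0.96
top 0.034 [0.5666 0.0751] [0.5689 0.3202] -0.54
top 0.034 [0.5961 0.2296] [0.6643 0.2315] 1.55
top 0.034 [0.7174 0.0688] [0.57   0.0738] -1.94
top 0.034 [0.6497 0.2433] [0.5853 0.2379] 4.82
top 0.034 [0.7139 0.313 ] [0.5876 0.3154] -1.1
top 0.034 [0.5764 0.1677] [0.5753 0.0929] -0.87
top 0.034 [0.5767 0.3232] [0.7173 0.322 ] -0.5
top 0.034 [0.5783 0.3134] [0.5769 0.1818] -0.6
top 0.034 [0.651  0.1645] [0.5867 0.1574] 6.29
scene 0.012 [0.4399 0.1474] [0.5496 0.1466] -0.39
scene 0.012 [0.5417 0.2438] [0.4462 0.2451] -0.79
scene 0.012 [0.5561 0.1355] [0.4392 0.1355] -0.01
scene 0.012 [0.4291 0.2559] [0.5552 0.2543] -0.71
scene 0.034 [0.7273 0.0749] [0.6567 0.0752] -0.27
scene 0.034 [0.7554 0.2877] [0.7534 0.0812] -0.57
scene 0.034 [0.5676 0.1385] [0.5685 0.2295] -0.56
scene 0.034 [0.5767 0.3215] [0.7347 0.3195] -0.71
scene 0.034 [0.5741 0.2458] [0.5764 0.3189] -1.82
scene 0.034 [0.741  0.0569] [0.6087 0.0581] -0.5
scene 0.034 [0.7476 0.2095] [0.7459 0.2762] 1.51
scene 0.034 [0.6127 0.0662] [0.7428 0.0641] -0.91
scene 0.034 [0.7287 0.3104] [0.5966 0.3114] -0.45
scene 0.034 [0.6102 0.0866] [0.684  0.0845] -1.64
```

The tray is parallel to the rack within about 0.2° but about 4 mm right of its centre, so I nudge it left 3 mm. The push needed is about 15.3 cm.

Emit:
arm_command([
  [[0, 0.3, 0, 0, 0, 0, 1.5], [1, 0, 0, 0, 0, 0, 1.5], [1.5, 0, 0, 0, 0, 0, 1.5], [1.5, 0, 0, 0, 0, 0, 1.5], [1, 0, 0, 0, 0, 0, 1.5], [0, 0, 0, 0, 0, 0, 1.5]],
])

```text
time: 24.97
position: [0.4473, 0.2054, 0.0181]
orientation: [1.0, -0.005, 0.002, -0.001]
wrist_force: [0.3, -0.4, -2.3]
finger_gap: 0.0213
```

Emit:
arm_command([
  [[1, 0, 0, 0, 0, 0, 1.5], [1.5, 0, 0, 0, 0, 0, 1.5], [1.5, 0, 0, 0, 0, 0, 1.5], [1.5, -0.1, 0, 0, 0, 0, 1.5], [1.5, 0, 0, 0, 0, 0, 1.5], [1, 0, 0, 0, 0, 0, 1.5], [0, 0, 0, 0, 0, 0, 1.5]],
])

```text
time: 25.55
position: [0.5262, 0.2042, 0.0176]
orientation: [1.0, -0.005, 0.001, -0.0]
wrist_force: [0.9, 0.1, -1.0]
finger_gap: 0.0213
```

Emit:
arm_command([
  [[1, 0, 0, 0, 0, 0, 1.5], [0.8, 0, 0, 0, 0, 0, 1.5], [0.5, 0, 0, 0, 0, 0, 1.5], [0, 0, 0, 0, 0, 0, 1.5], [0, 0, -0.2, 0, 0, 0, 1.5], [0, 0, 0, 0, 0, 0, 1.5], [0, 0, 0, 0, 0, 0, 1.5]],
])

```text
time: 26.13
position: [0.5464, 0.2041, 0.0151]
orientation: [1.0, -0.005, -0.0, 0.0]
wrist_force: [-0.3, -0.2, -1.7]
finger_gap: 0.021
```

```bash
python3 - <<'E'
from m import *
a=snap("scene");b=snap("top");np.save("a3.npy",a);np.save("b3.npy",b)
s=state();print(s["position"],s["orientation"],s["finger_gap"],s["wrist_force"])
for n,F,roi in(("top","b3.npy",(200,130,310,245)),("scene","a3.npy",(330,150,470,265))):
    g=cv2.cvtColor(np.load(F),cv2.COLOR_RGB2GRAY); L=cv2.createLineSegmentDetector().detect(g)[0][:,0]
    for x1,y1,x2,y2 in L:
        if np.hypot(x2-x1,y2-y1)<12: continue
        p=onz(n,x1,y1,.012)[:2];q=onz(n,x2,y2,.012)[:2]; m=(p+q)/2; d=q-p
        if abs(d[1])>abs(d[0])*3 and .54<m[0]<.66 and .1<m[1]<.3: print(n,p.round(3),q.round(3))
E
```

```text
[0.54641423 0.20409396 0.01522333] [ 9.99989596e-01 -4.55576408e-03 -2.26548773e-04  4.74119865e-05] 0.02129298742696758 [ 0.52889447 -0.13447395 -1.84485186]
top [0.58  0.186] [0.585 0.15 ]
top [0.576 0.16 ] [0.577 0.113]
scene [0.595 0.243] [0.595 0.199]
scene [0.554 0.236] [0.556 0.336]
scene [0.586 0.219] [0.58  0.306]
scene [0.553 0.182] [0.551 0.114]
```

In place without resistance. Lower to the table in small steps.

Emit:
arm_command([
  [[0, 0, -0.1, 0, 0, 0, 1.5], [0, 0, 0, 0, 0, 0, 1.5], [0, 0, 0, 0, 0, 0, 1.5]],
])

```text
time: 26.48
position: [0.5469, 0.2042, 0.0146]
orientation: [1.0, -0.005, 0.0, -0.0]
wrist_force: [-2.7, 0.6, 1.5]
finger_gap: 0.0215
```

Emit:
arm_command([
  [[0, 0, -0.1, 0, 0, 0, 1.5], [0, 0, 0, 0, 0, 0, 1.5], [0, 0, 0, 0, 0, 0, 1.5]],
])

```text
time: 26.73
position: [0.547, 0.2042, 0.0146]
orientation: [1.0, -0.005, 0.0, -0.0]
wrist_force: [-5.2, -0.7, 7.7]
finger_gap: 0.0213
```

Emit:
arm_command([
  [[0, 0, 0.1, 0, 0, 0, 1.5], [0, 0, 0, 0, 0, 0, 2.8], [0, 0, 0, 0, 0, 0, 4], [0, 0, 0, 0, 0, 0, 5], [0, 0, 1, 0, 0, 0, 5], [0, 0, 2.5, 0, 0, 0, 5], [0, 0, 3.5, 0, 0, 0, 5], [0, 0, 3.5, 0, 0, 0, 5], [0, 0, 3.5, 0, 0, 0, 5], [0, 0, 3, 0, 0, 0, 5]],
])

```text
time: 27.57
position: [0.5474, 0.2043, 0.1876]
orientation: [1.0, -0.005, 0.001, -0.0]
wrist_force: [0.6, 0.6, 0.6]
finger_gap: 0.0501
```

Emit:
arm_command([
  [[-1, -2, 1, 0, 0, 0, 5], [-1, -3.5, 1, 0, 0, 0, 5], [-1, -3.5, 1, 0, 0, 0, 5], [-1, -3.5, 0, 0, 0, 0, 5], [-1, -3.5, 0, 0, 0, 0, 5], [-1, -3.5, 0, 0, 0, 0, 5], [-1, -3.5, 0, 0, 0, 0, 5], [0, -1, 0, 0, 0, 0, 5], [0, 0, 0, 0, 0, 0, 5], [0, 0, 0, 0, 0, 0, 5]],
])

```text
time: 28.4
position: [0.4772, -0.036, 0.2148]
orientation: [1.0, -0.006, 0.001, -0.0]
wrist_force: [-0.2, 0.1, -1.0]
finger_gap: 0.0498
```

```bash
python3 - <<'E'
from m import *
a=snap("scene");b=snap("top");np.save("a4.npy",a);np.save("b4.npy",b)
s=state();print(s["position"],s["time"])
f=lambda i,c,w:cv2.resize(i[c[1]:c[3],c[0]:c[2]],w,interpolation=cv2.INTER_CUBIC)
L=f(a,(160,130,480,290),(800,400)); 
q=lambda c:f(b,c,(200,200))
B=np.hstack([q((165,218,205,258)),q((386,156,426,196)),q((413,221,453,261)),f(b,(225,170,290,235),(200,200))])
cv2.imwrite("pics/g12.png",cv2.cvtColor(np.vstack([f(a,(330,130,490,210),(800,400)),B]),cv2.COLOR_RGB2BGR))
for n,i in(("top",b),("scene",a)):
    for c in R: print(n,c,blobs(i,c))
E
```

```text
[ 0.477301   -0.03490816  0.2145461 ] 28.5
top red [(512, [407.0, 174.9], [393, 163, 28, 26])]
top yellow [(446, [433.3, 240.8], [421, 229, 25, 25])]
top blue [(451, [185.0, 237.9], [173, 226, 26, 25])]
top green [(208, [443.0, 135.2], [434, 126, 20, 19]), (35, [450.4, 195.1], [447, 190, 9, 11]), (458, [514.3, 263.2], [502, 252, 27, 25])]
scene red [(945, [237.8, 267.6], [222, 250, 34, 36])]
scene yellow [(598, [192.1, 223.4], [178, 210, 31, 27])]
scene blue [(174, [477.6, 4.6], [467, 0, 21, 11]), (316, [427.8, 158.2], [416, 148, 25, 19])]
scene green [(1032, [624.8, 17.1], [604, 0, 36, 39]), (939, [95.3, 226.8], [74, 212, 43, 30]), (278, [181.0, 255.5], [171, 247, 21, 18]), (1349, [200.6, 325.8], [179, 306, 44, 40])]
```

View pics/g12.png

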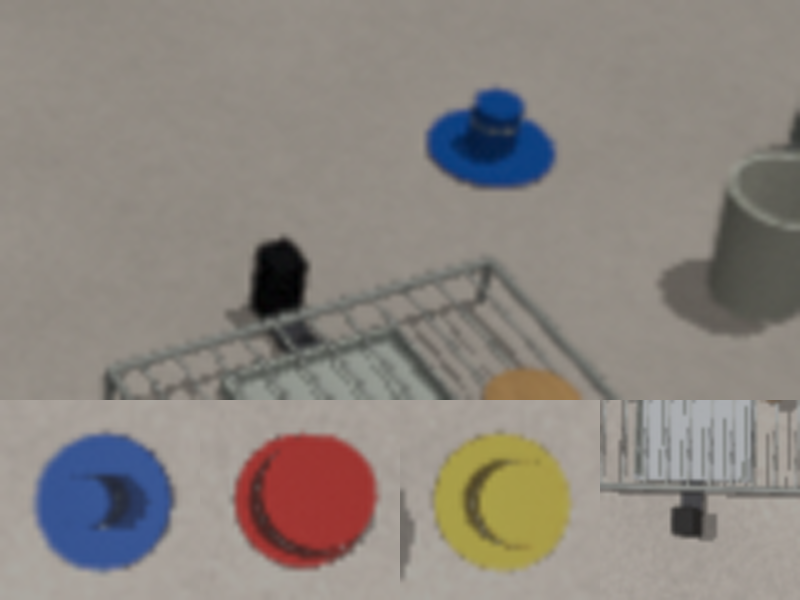

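```bash
python3 - <<'E'
from m import *
o=lambda n,u,v,z:onz(n,u,v,z)[:2].round(4)
P=lambda x,y:(330+(x+.5)/5-.5,130+(y+.5)/5-.5)
for p in((230,381),(395,331)): print("scene pan back edge",o("scene",*P(*p),.012))
for p in((110,372),(488,263)): print("scene rack front wire",o("scene",*P(*p),.034))
Q=lambda x,y:(225+(x-600+.5)*65/200-.5,170+(y-400+.5)*65/200-.5)
print("top pan back",o("top",*Q(645,477),.012),o("top",*Q(750,479),.012),"rack front",o("top",*Q(700,490),.034),"handle top back/front",o("top",*Q(687,536),.05),o("top",*Q(687,507),.05))
print("red tin",o("top",409.5,174.2,.042),"mat",o("top",405.9,175.6,.004))
print("yel tin",o("top",413+(511-400)/5-.4,221+(501-400)/5-.4,.038),"mat",o("top",432.9,240.8,.004))
print("blue tin",o("top",165+95/5-.4,218+(501-400)/5-.4,.038),"mat",o("top",185.3,237.9,.004))
E
```

```text
scene pan back edge [0.5906 0.1511]
scene pan back edge [0.5905 0.2538]
scene rack front wire [0.5794 0.0838]
scene rack front wire [0.5814 0.3154]
top pan back [0.5862 0.2474] [0.5858 0.1483] rack front [0.573  0.1916] handle top back/front [0.5298 0.1996] [0.5561 0.2003]
red tin [ 0.649  -0.2396] mat [ 0.6504 -0.2385]
yel tin [ 0.462  -0.3113] mat [ 0.4608 -0.3166]
blue tin [0.4601 0.3949] mat [0.4587 0.4023]
```

```bash
python3 - <<'E'
from m import *
a,b=np.load("scene0.npy"),np.load("a4.npy"); print("white cupcake diff",np.abs(a[240:270,315:345].astype(int)-b[240:270,315:345]).mean())
print(sign_off())
E
```

```text
white cupcake diff 1.958888888888889
the job is handed in; nothing more can be done
None
```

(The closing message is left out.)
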